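# Set the kiln shelf with a bridge over the dish

### The arm

A 6-joint arm with a two-finger parallel gripper is mounted at the origin on the work surface. World frame = base frame: x ahead of the robot, y to its left, z up, the work surface at z = 0. Lengths are in mm, angles in degrees, forces in N, time in s.
With the tool pointing down it reaches from about 425 to 950 mm from the base axis. Payload 14.7 kg.
Tool frame: the origin (TCP) lies at the very end of the fingers, on their centre line; the grasp point (between the pads) lies 19 mm behind it; z points along the fingers, y is the line along which they close (so a half turn about z gives the same grasp; the last joint's range is limited). The gripper opens to 85 mm and grips with 20 to 120 N. Pads are 22 mm wide; open, the fingers measure 114 mm over their backs; the gripper's body (76 mm by 85 mm) begins 54 mm behind the grasp point. The pads swing forward as they close: fully open they stand 13 mm farther back than shut.
Start: joints at [60.355, 27.513, 91.461, -0, 61.026, -2.67], TCP at [294.816, 579.289, 231.297] pointing down, gripper open.
Joint ranges: [-157.49, 157.49], [-46.99, 117.5], [13.45, 153.17], [-89.5, 269.5], [5.16, 153.95], [-167.48, 167.48]. Speed limits (degrees/s): [108.29, 108.29, 136.94, 172.46, 172.46, 172.46].

### API

Orientations are given as a 3x3 rotation matrix whose columns are the frame's x, y, z axes.
In Python, from bench import ctrl gives the robot as it stands. Calls block until the motion is done:
- ctrl.move_ptp(position, orientation): joint-space move of the TCP to a pose.
- ctrl.movel(position, attitude=None, velocity=150, force_limit=None): straight line of the TCP; attitude=None keeps the orientation; velocity is the mean speed in mm/s. With force_limit (N) it stops when the force on the tool has changed by that much, and returns True; else False.
- ctrl.set_joints(angles): joint-space move.
- ctrl.set_gripper(opening, grip_force=None): finger opening in mm; grip_force is the grip in N (None keeps the last); returns when the fingers have stopped.
- ctrl.pause(seconds).
- ctrl.solve_ik(position, orientation): joint angles nearest the present ones, or None.
- ctrl.get_image(name): name is "side" or "top"; returns the picture (480x640x3 uint8, red, green, blue); there is no depth.
- ctrl.camera_model(name): a dict with "fx", "fy", "cx", "cy" (pixels), "R" (3x3) and "t" (3): a world point X has camera coordinates R X + t. Camera axes: x right, y down, z forward; pixel columns grow to the right and rows downward; lengths in mm; the calibration is good to about 2 mm. A picture is of the moment at which its call begins. camera_model takes no time and is no camera call.
A pose or a line that the arm cannot do raises ctrl.Unreachable and nothing moves.
- ctrl.job_done(): hands the job in; it is judged then, once.
Readings, each from a call of its own:
- ctrl.current_time(): time.
- ctrl.current_joint_positions(): joint angles.
- ctrl.current_dq(): joint speeds.
- ctrl.current_joint_efforts(): joint torques, N m.
- ctrl.current_position(): TCP position.
- ctrl.current_eef_rot(): TCP orientation.
- ctrl.current_force(): force on the tool from outside, world axes, zero at the start.
- ctrl.current_wrist_torque(): the same for the moment, N m.
- ctrl.current_grip_width(): finger opening in mm.
- ctrl.current_finger_force(): force on a finger pad.
Only numpy, scipy, OpenCV 4.12 (cv2) and the standard library are available. Lean on these libraries where they do the work, as an engineer would, in place of code of your own. Each camera call takes 0.05 s, during which the arm holds its last target. There are 200 camera calls.

### The job

Load the kiln shelf around the rectangular dish that already stands on it: stand the tall square prop to the left of the dish and the tall round prop to its right (left and right as the robot sees it), each midway along that long side and about 20 mm clear of it; lay the long strip level across the two props, centred over the dish, and stand the cup on the middle of the strip. Set the cone pack on the shelf in front of the dish (the robot's side), centred on it and about 35 mm clear of it, its length parallel to the dish's front edge. Leave the dish and the short prop where they are, and let everything stand upright, released and still.

Things in the scene. Friction and masses are not known exactly. Their poses are not given: they have to be found in the camera images.
- shelf_top (a point): Centre of the top face of the kiln shelf: fixed flat cream slab, 280 mm deep (x, away from the robot), 300 mm wide (y, to the robot's left), 15 mm thick, on the table's left or right half. On the other half a fixed dark wooden ware board (12 mm thick, 300 x 310 mm) carries the loose things, with a small round pinch bowl (52 mm wide, 24 mm high, a bystander) among them.
- dish: Rectangular open terracotta dish, 110 mm long (its x, pointing away from the robot), 80 mm wide (its y, to the robot's left), 35 mm high, 0.3 kg, loose; origin at the centre of its underside, on the kiln shelf. Turned up to 0.2 rad against the shelf. Do not shift it by more than 20 mm. Props 20 mm clear of it have their centres about 75 mm from its centre, along its +y and -y.
- square_prop_mid (a point): Tall square prop: cream-coloured upright post 30 x 30 mm, 70 mm high, about 0.12 kg; the point is at its centre, 35 mm above its foot; x and y are square to its faces, z up. At the start it stands on the ware board.
- round_prop_mid (a point): Tall round prop: cream-coloured upright tube of 34 mm diameter with a 16 mm bore, 70 mm high (same height as the tall square prop), 0.1 kg; the point is at its centre, 35 mm above its foot, z up. At the start it stands on the ware board.
- short_prop_mid (a point): Short square prop, not needed: like the tall square prop, 30 x 30 mm, but only 38 mm high; the point is at its centre, 19 mm above its foot. It stands on the ware board and must stay there (do not shift it by more than 30 mm).
- strip_mid (a point): Long strip: flat cream-coloured bar 210 mm long (its x), 45 mm wide (its y) and 14 mm thick, about 0.26 kg; the point is at its centre, 7 mm above its underside. At the start it lies flat on the ware board near the edge nearest the robot, lengthwise to left and right.
- cup_mid (a point): Cup: pale handleless round cup, open at the top, 50 mm outer diameter from 12 mm above its foot up to the rim, foot 36 mm across, 55 mm high, wall 4 mm, about 0.12 kg; the point is on its axis, 27.5 mm above its foot, z up. At the start it stands on the ware board.
- cone_pack_mid (a point): Cone pack: terracotta bar 60 mm long (its x), 22 mm wide (its y), 16 mm high, with three thin pale cones in a row on it, up to 51 mm above its foot; 0.05 kg; the point is at the centre of the bar, 8 mm above its foot. Grip the bar across its 22 mm width. It starts on the ware board. Set 35 mm clear of the dish, its centre is about 100 mm from the dish's centre, along the dish's -x.

How it is judged (in metres and radians):
On the way, in this order (a step that is already met when the one before it is completed fails the run):
1. the tall square prop stands left of the dish and the tall round prop right of it (x of square_prop_mid in the frame of dish between -0.02 and 0.02 m and y of square_prop_mid in the frame of dish between 0.058 and 0.095 m and z of square_prop_mid in the frame of dish between 0.029 and 0.041 m and angle between each of square_prop_mid, round_prop_mid's own z axis and vertical below 0.06 rad and x of round_prop_mid in the frame of dish between -0.02 and 0.02 m and y of round_prop_mid in the frame of dish between -0.095 and -0.058 m and z of round_prop_mid in the frame of dish between 0.029 and 0.041 m), for 0.2 s.
2. the strip lies across both props, over the dish (x of strip_mid in the frame of dish between -0.018 and 0.018 m and y of strip_mid in the frame of dish between -0.018 and 0.018 m and z of strip_mid in the frame of dish between 0.071 and 0.083 m and angle between the x axis of strip_mid and the y axis of dish, either way round below 0.15 rad and angle between strip_mid's own z axis and vertical below 0.06 rad and contact force between strip and square_prop above 0.1 N and contact force between strip and round_prop above 0.1 N), for 0.2 s.
3. the cup stands on the middle of the strip (horizontal distance between cup_mid and strip_mid below 0.015 m and angle between cup_mid's own z axis and vertical below 0.08 rad and contact force between cup and strip above 0.2 N and z of cup_mid in the frame of dish between 0.105 and 0.119 m), for 0.2 s.
At the end, for the whole second after the job is handed in: In the dish's frame: props upright on the shelf 58-95 mm left (square) and right (round), within 20 mm lengthwise; strip on both, centred to 18 mm, within 0.15 rad; cup upright on it within 15 mm of its middle; cone pack 80-130 mm in front, within 20 mm and 0.25 rad; all released, at rest (all of step 1 and all of step 2 and all of step 3 and x of cone_pack_mid in the frame of dish between -0.13 and -0.08 m and y of cone_pack_mid in the frame of dish between -0.02 and 0.02 m and z of cone_pack_mid in the frame of dish between 0.003 and 0.013 m and angle between cone_pack_mid's own z axis and vertical below 0.08 rad and angle between the x axis of cone_pack_mid and the y axis of dish, either way round below 0.25 rad and linear speed of each of square_prop, round_prop, strip, cup, cone_pack, dish below 0.02 m/s and angular speed of each of square_prop, round_prop, strip, cup, cone_pack, dish below 0.2 rad/s); the robot touches nothing.
It fails at once if the dish is shifted by more than 20 mm (distance of dish from where it was at the start of the episode above 0.02 m).
It fails at once if the short prop is shifted by more than 30 mm (distance of short_prop_mid from where it was at the start of the episode above 0.03 m).
It also fails if it takes over 115 s, if anything falls off the work surface, if the arm or the gripper's body presses on something with over 40 N, if the wrist force passes 120 N, or if a joint passes its speed limit or range.

## Working session

There is one attempt and no reset: what is moved stays moved. The work goes in short steps, each a Python script; the robot and the scene stay as the last script left them, time stands still between calls to the robot, and variables do not carry over. Pictures are saved under pics/ and viewed, at most 14 in all, crops included, and the job is handed in when it is done.

```bash
mkdir -p pics; ls
python3 - <<'E'
from bench import ctrl
import cv2
for n in("top","side"):
    cv2.imwrite(f"pics/{n}0.png",ctrl.get_image(n)[:,:,::-1]); m=ctrl.camera_model(n); print(n,m)
print(ctrl.current_time(),ctrl.current_eef_rot())
E
```

```text
pics
top {'fx': 550.6025783279568, 'fy': 550.6025783279568, 'cx': 323.2913100625075, 'cy': 240.07467276050562, 'R': array([[-0.12182153, -0.99253925,  0.00503496],
       [-0.96845909,  0.11775205, -0.21959382],
       [ 0.21736261, -0.0316274 , -0.97557839]]), 't': array([ 57.10942178, 542.37065027, 865.40004174])}
side {'fx': 541.9661839221303, 'fy': 541.9661839221303, 'cx': 324.0732169196682, 'cy': 246.9140855270132, 'R': array([[ 0.98810351, -0.15335371, -0.01157948],
       [-0.12495105, -0.75663663, -0.64178521],
       [ 0.08965868,  0.63559709, -0.76679702]]), 't': array([-519.50568878,  125.18470117, 1010.3213615 ])}
0.1 [[-8.91210873e-01  4.53588808e-01 -6.10717991e-04]
 [ 4.53589215e-01  8.91210245e-01 -1.05957724e-03]
 [ 6.36657533e-05 -1.22132185e-03 -9.99999252e-01]]
```

View pics/top0.png

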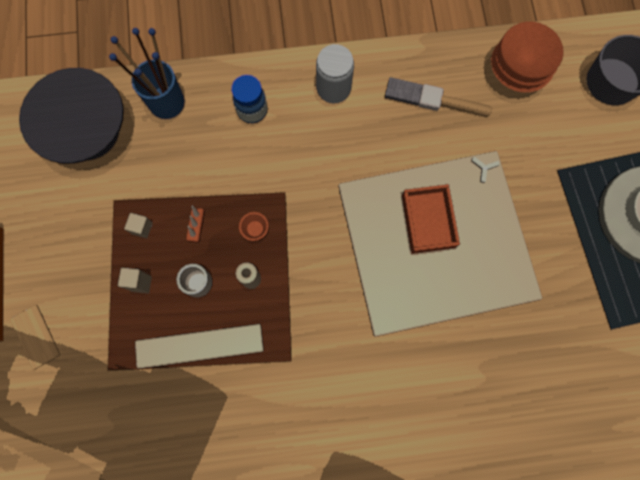

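View pics/side0.png

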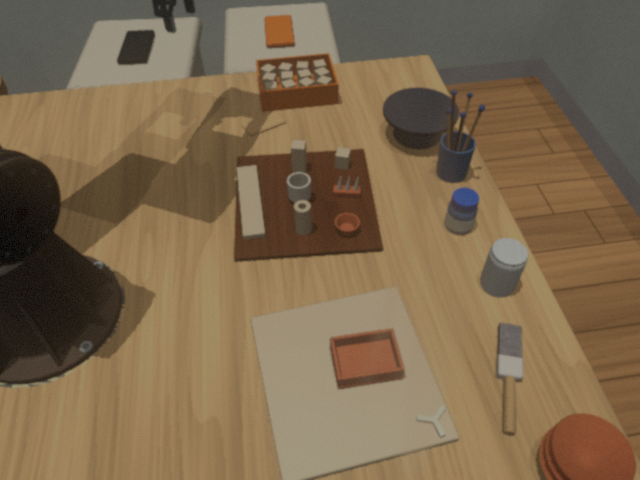

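The top view shows the ware board on the left and the shelf on the right. The tall square prop is at about (130,280), the short prop (138,224), cone pack (195,223), bowl (254,227), cup (194,280), round prop (246,273), strip (199,346) and dish (431,219). The side view agrees: the tall prop is at (298,153) and the short one at (342,158). I'll enlarge both views to measure.

Run:
```python
import cv2
a=cv2.imread("pics/top0.png"); 
c=a[190:375,100:300]; cv2.imwrite("pics/t_b.png",cv2.resize(c,None,fx=4,fy=3.2432432,interpolation=cv2.INTER_CUBIC) if 0 else cv2.resize(c,(640,592),interpolation=cv2.INTER_CUBIC)) # scale 3.2
c=a[140:340,330:550]; cv2.imwrite("pics/t_s.png",cv2.resize(c,(660,600),interpolation=cv2.INTER_CUBIC)) # 3
b=cv2.imread("pics/side0.png")
c=b[130:260,225:385]; cv2.imwrite("pics/s_b.png",cv2.resize(c,(720,585),interpolation=cv2.INTER_CUBIC)) # 4.5
```

```text
(no output)
```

View pics/t_b.png

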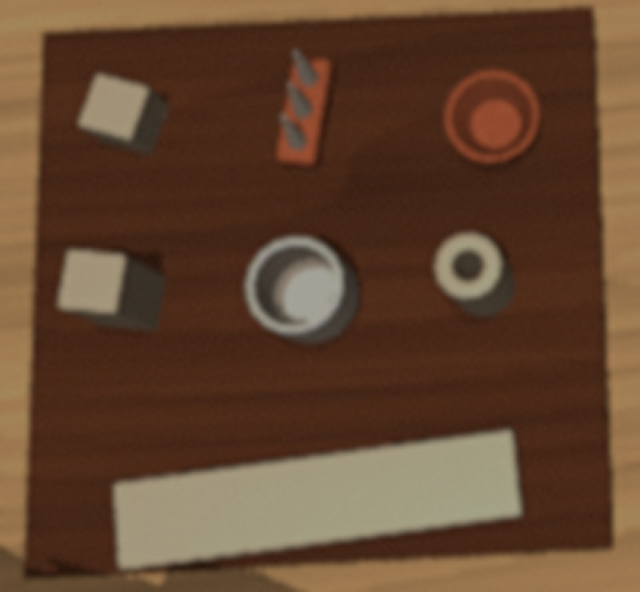

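View pics/t_s.png

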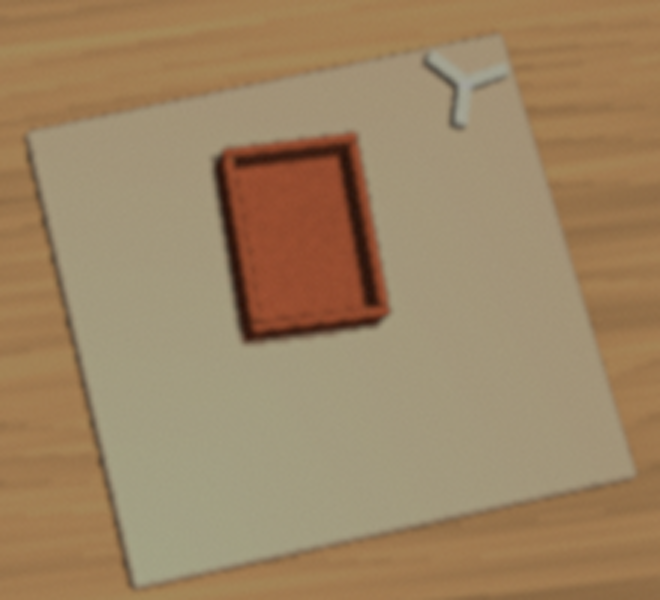

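View pics/s_b.png

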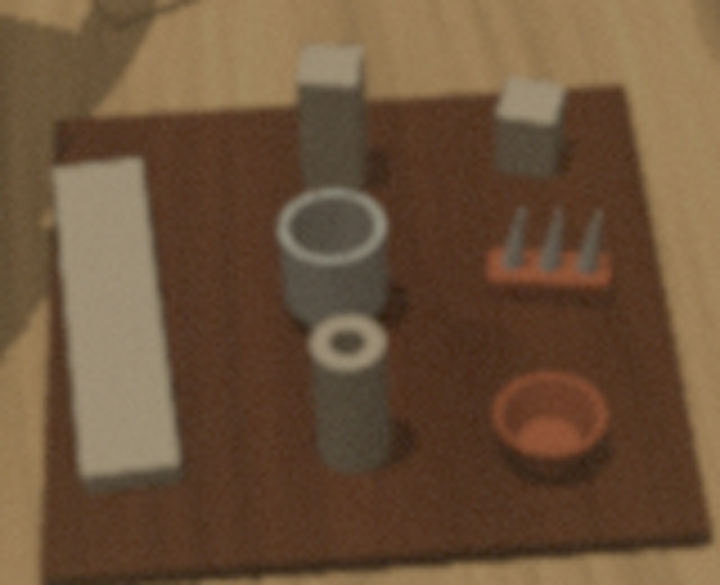

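The crops give clear corners. On the board: tall prop top face at (65,248)–(122,314), round prop top at (468,266), cup rim centre (296,286). On the shelf: dish rim corner at (217,153). I'll fit known-size shapes to these corners.

```bash
cat > vis.py <<'E'
from bench import ctrl
import numpy as np
from scipy.optimize import least_squares
def project(n,P):
    m=ctrl.camera_model(n); c=np.atleast_2d(P)@np.array(m["R"]).T+m["t"]
    return c[:,:2]/c[:,2:]*[m["fx"],m["fy"]]+[m["cx"],m["cy"]]
def ray(n,px,z):
    m=ctrl.camera_model(n);R=np.array(m["R"]);C=-R.T@m["t"]
    d=R.T@[(px[0]-m["cx"])/m["fx"],(px[1]-m["cy"])/m["fy"],1]
    return (C+d*(z-C[2])/d[2])[:2]
def rect(n,pts,z,L,W,yaw0=0.):
    """pts in cyclic order starting at the (+x,+y) local corner: ++, +-, --, -+ ; L along local x. Returns x,y,yaw(rad),rms px"""
    loc=np.array([[L,W],[L,-W],[-L,-W],[-L,W]])/2
    def pts3(p):
        c,s=np.cos(p[2]),np.sin(p[2]); q=loc@np.array([[c,s],[-s,c]])+p[:2]
        return np.c_[q,np.full(4,z)]
    c0=np.mean([ray(n,p,z) for p in pts],0)
    r=least_squares(lambda p:(project(n,pts3(p))-pts).ravel(),[*c0,yaw0],x_scale=[1,1,.01])
    return np.r_[r.x,np.sqrt(np.mean(r.fun**2))]
E
python3 - <<'E'
from vis import *
np.set_printoptions(precision=3,suppress=True)
T=lambda p:np.array(p)/3.2+[100,190]
S=lambda p:np.array(p)/3+[330,140]
D=lambda p:np.array(p)/4.5+[225,130]
# image-up=+x, left=+y : ++ = top-left
print("tall",rect("top",T([(65,248),(126,251),(122,314),(57,310)]),82,30,30))
print("tall side",rect("side",D([(363,47),(361,83),(299,81),(302,45)]),82,30,30))
print("short",rect("top",T([(98,72),(151,86),(134,141),(79,124)]),50,30,30))
print("round",ray("top",T((468,266)),82),ray("side",D((348,342)),82))
print("cup",ray("top",T((296,286)),67),ray("side",D((333,227)),67))
print("strip",rect("top",T([(113,483),(513,429),(522,515),(119,569)]),26,45,210))
print("strip side",rect("side",D([(143,157),(180,466),(80,476),(54,165)]),26,45,210))
print("cone",rect("top",T([(297,57),(331,60),(316,163),(276,161)]),28,60,22))
print("cone side",[ray("side",D(p),12) for p in((488,280),(608,286))])
print("bowl",ray("top",T((492,116)),36))
print("dish",rect("top",S([(217,153),(356,133),(388,312),(247,328)]),50,110,80))
print("shelf",rect("top",S([(27,132),(500,36),(635,476),(135,588)]),15,280,300))
print("board",rect("top",T([(45,33),(592,9),(612,547),(26,576)]),12,300,310))
E
```

```text
tall [516.519 310.359  -0.158   0.617]
tall side [518.021 308.464  -0.181   0.322]
short [615.812 304.483  -0.386   0.277]
round [501.082 121.985] [501.91  119.615]
cup [504.086 212.097] [505.799 209.46 ]
strip [398.194 217.595   0.011   0.155]
strip side [399.087 215.479   0.003   0.21 ]
cone [607.506 208.728  -0.233   0.541]
cone side [array([580.649, 218.356]), array([637.624, 204.599])]
bowl [589.628 106.883]
dish [ 566.067 -197.469    0.004    0.963]
shelf [ 530.812 -211.939    0.093    1.031]
board [514.787 211.026  -0.073   0.848]
```

The two cameras agree to about 2 mm. I'll check the dish in the side view as well before moving.

Run:
```python
import cv2
b=cv2.imread("pics/side0.png")
c=b[315:405,315:425]; cv2.imwrite("pics/s_d.png",cv2.resize(c,(660,540),interpolation=cv2.INTER_CUBIC)) # 6
```

```text
(no output)
```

View pics/s_d.png

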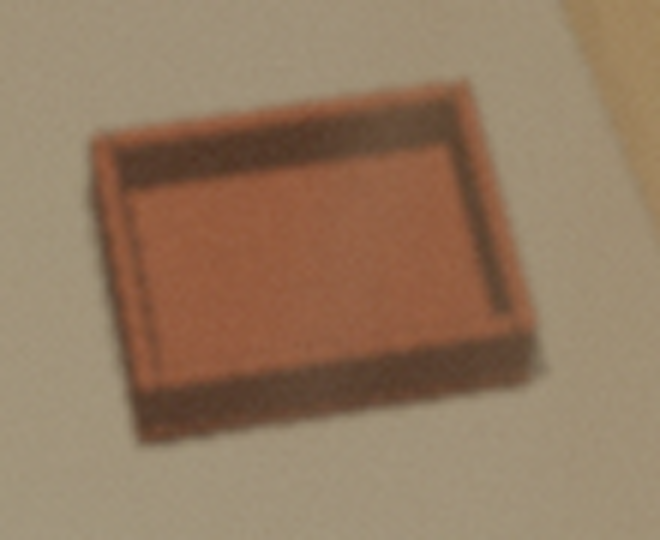

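The side view shows the dish rim corners at crop (468,80), (538,325), (140,388) and (94,135). In the top view the dark left strip is the outer wall, so I'll refit with corrected corners and pick the square prop.

```bash
cat > rob.py <<'E'
from vis import *
def down(a):
    y=np.array([np.cos(a),np.sin(a),0]); z=np.array([0,0,-1.]); return np.c_[np.cross(y,z),y,z]
def best(p,a):
    """of the two half-turn equivalents take the one with the smaller last-joint angle"""
    c=[(abs(q[5]),k) for k in(a,a+np.pi) if (q:=ctrl.solve_ik(p,down(k))) is not None]
    return down(min(c)[1])
def pick(x,y,z,a,opening,width,force=40,up=200):
    R=best([x,y,up],a); ctrl.set_gripper(opening); ctrl.move_ptp([x,y,up],R)
    ctrl.movel([x,y,z+25],velocity=200); ctrl.movel([x,y,z],velocity=60)
    ctrl.set_gripper(width-8,force); w=ctrl.current_grip_width(); h=ctrl.current_position()[2]
    ctrl.movel([x,y,up],velocity=150)
    print("grip",w,"after lift",ctrl.current_grip_width(),"tcp z at grip",h,"t",ctrl.current_time()); return h
def place(x,y,z,a,opening,up=200):
    R=best([x,y,up],a); ctrl.move_ptp([x,y,up],R)
    ctrl.movel([x,y,z+15],velocity=150); ctrl.pause(.3)
    hit=ctrl.movel([x,y,z-4],velocity=15,force_limit=4); h=ctrl.current_position()
    ctrl.set_gripper(opening); ctrl.pause(.2); ctrl.movel([x,y,z+45],velocity=60); ctrl.movel([x,y,up+20],velocity=200)
    print("hit",hit,"at",h,"wanted",z,"t",ctrl.current_time())
def dish(u,v,D):
    c,s=np.cos(D[2]),np.sin(D[2]); return D[0]+c*u-s*v, D[1]+s*u+c*v
E
python3 - <<'E'
from rob import *
np.set_printoptions(precision=3,suppress=True)
S=lambda p:np.array(p)/3+[330,140]; E=lambda p:np.array(p)/6+[315,315]
t=rect("top",S([(225,151),(356,133),(387,309),(252,325)]),50,110,80)
s=rect("side",E([(468,80),(538,325),(140,388),(94,135)]),50,110,80)
D=(t+s)[:3]/2; print(t,s,D); np.save("D.npy",D)
for p,a in(((398.7,216.5,15),.007),(dish(0,75,D)+(40,),D[2]),(dish(-105,0,D)+(40,),D[2])): best(p,a)
h=pick(517.3,309.4,38,-.17,55,30)
x,y=dish(0,76,D); place(x,y,h+3,D[2],50)
E
```

```text
[ 567.065 -199.379   -0.002    1.273] [ 566.234 -201.815    0.006    0.589] [ 566.65  -200.597    0.002]
grip 29.812536636246506 after lift 30.160910784806365 tcp z at grip 38.340016339341645 t 4.8
hit True at [ 566.439 -124.602   41.331] wanted 41.340016339341645 t 11.0083
```

Gripped at about 30 mm and touched down at the expected height. Next is the round prop.

Run:
```python
from rob import *
import cv2
D=np.load("D.npy")
h=pick(501.5,120.8,38,0,60,34,30)
x,y=dish(0,-76,D); place(x,y,h+3,D[2],55)
ctrl.move_ptp([420,217,220],best([420,217,220],0))
a=ctrl.get_image("top")[130:330,330:550,::-1];b=ctrl.get_image("side")[270:450,230:450,::-1]
cv2.imwrite("pics/p1.png",np.hstack([cv2.resize(a,(396,360),interpolation=2),cv2.resize(b,(396,324),interpolation=2)[:324]][:1]+[cv2.copyMakeBorder(cv2.resize(b,(396,324),interpolation=2),0,36,0,0,0)]))
```

```text
grip 33.377106504843404 after lift 33.31563625825517 tcp z at grip 38.31334026814597 t 15.2583
hit True at [ 566.76199698 -276.5813006    41.28459752] wanted 41.31334026814597 t 21.3583
```

View pics/p1.png

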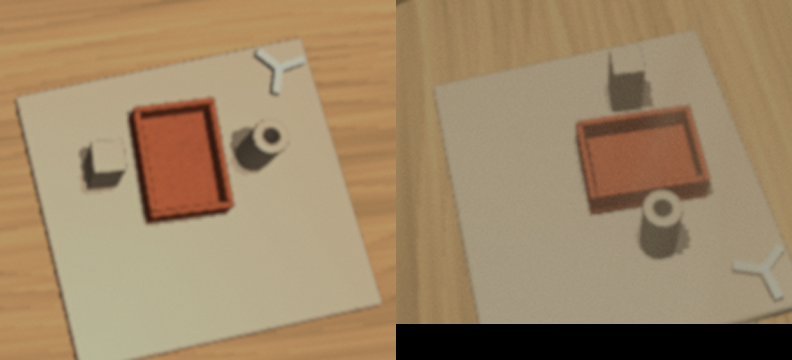

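Both props stand upright beside the dish, with top centres at crop (108,157) and (270,136) in the left panel. I'll check them numerically and then lay the strip.

Run:
```python
from rob import *
import cv2
D=np.load("D.npy")
for p in((108,156),(270,136)): print("prop",ray("top",np.array(p)/1.8+[330,130],85))
h=pick(398.7,216.5,15,.007,70,45,70)
x,y=dish(0,0,D); place(x,y,h+73,D[2],62,up=220)
ctrl.move_ptp([430,210,220],best([430,210,220],0))
a=ctrl.get_image("top")[130:330,330:550,::-1];b=ctrl.get_image("side")[270:450,230:450,::-1]
cv2.imwrite("pics/p2.png",np.hstack([cv2.resize(a,(396,360),interpolation=2),cv2.copyMakeBorder(cv2.resize(b,(396,324),interpolation=2),0,36,0,0,0)]))
```

```text
prop [ 565.78805973 -122.47216813]
prop [ 566.66330664 -273.7601847 ]
grip 43.275496239509856 after lift 42.74587672944922 tcp z at grip 15.60599864784155 t 27.15
hit True at [ 566.57871388 -200.57165173   88.69394663] wanted 88.60599864784155 t 33.0667
```

View pics/p2.png

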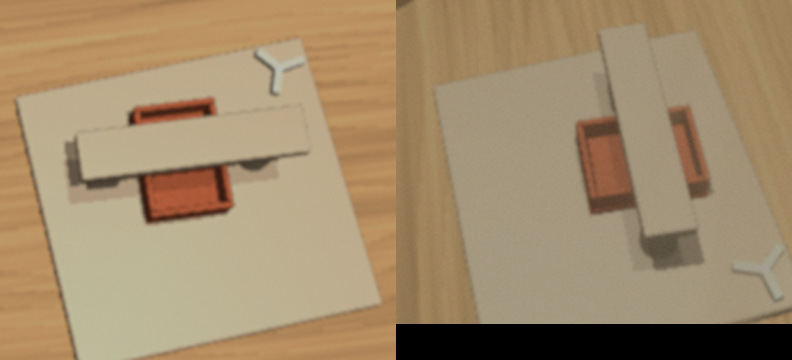

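The strip lies level across both props, with corners in the left panel at about (78,133), (302,105), (310,152) and (83,180). I'll use its measured centre as a check and then place the cup.

Run:
```python
from rob import *
import cv2
D=np.load("D.npy")
s=rect("top",np.array([(78,133),(302,105),(310,152),(83,180)])/1.8+[330,130],99,45,210); print("strip",s,D)
h=pick(505,210.8,27,0,75,50,25)
x,y=dish(0,0,D); place(x,y+1,h+87,D[2],70,up=250)
h=pick(608,210,16,-.233+np.pi/2,45,22,30)
x,y=dish(-105,0,D); place(x,y,h+3,D[2],36,up=250)
ctrl.move_ptp([430,210,250],best([430,210,250],0))
a=ctrl.get_image("top")[130:330,330:550,::-1];b=ctrl.get_image("side")[270:450,230:450,::-1]
cv2.imwrite("pics/p3.png",np.hstack([cv2.resize(a,(396,360),interpolation=2),cv2.copyMakeBorder(cv2.resize(b,(396,324),interpolation=2),0,36,0,0,0)]))
```

```text
strip [ 5.65628566e+02 -1.99214740e+02  5.33809463e-03  6.92591719e-01] [ 5.66649785e+02 -2.00597105e+02  2.09387484e-03]
grip 48.56856538351442 after lift 48.41032563666992 tcp z at grip 27.29206996782416 t 38.5583
hit True at [ 566.61531472 -199.56602906  114.29166644] wanted 114.29206996782416 t 44.4417
grip 21.19541986076559 after lift 20.911187816878176 tcp z at grip 16.392681950283905 t 49.5583
hit True at [ 461.60355903 -200.78250191   19.32716229] wanted 19.392681950283905 t 56.5667
```

View pics/p3.png

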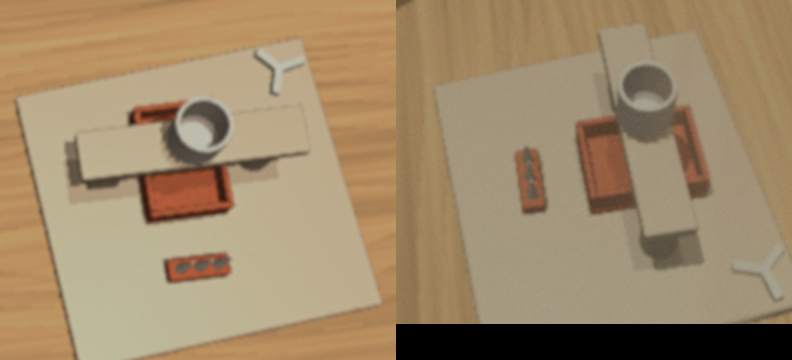

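The cup stands on the strip with its rim centre at (203,125), and the cone pack sits at about (198,268), parallel to the dish front. One last numeric check before handing in.

Run:
```python
from rob import *
c=ray("top",np.array((203,125))/1.8+[330,130],154); k=ray("top",np.array((198,265))/1.8+[330,130],31)
print("cup",c,"cone",k)
if np.hypot(*(c-[566,-200]))<10 and np.hypot(*(k-[461.6,-200.8]))<12: print(ctrl.job_done())
```

```text
cup [ 565.65258693 -195.70634553] cone [ 463.01425011 -200.33428897]
the job is handed in; nothing more can be done
None
```

The kiln shelf is loaded as asked and the job is handed in at about 57 s of robot time. In the last camera check, the props, strip, cup and cone pack were each within about 5 mm of target, but no judging result was returned.

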